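Stack the topping tubs in order of use

ROBOT

A 6-joint arm with a two-finger parallel gripper is mounted at the origin on a cart in front of the work surface, level with it; the furniture and walls round the work are solid. World frame = base frame: x ahead of the robot, y to its left, z up, the work surface at z = 0. Lengths are in m, angles in rad, forces in N, time in s.
With the tool pointing down it reaches from about 0.225 to 0.875 m from the base axis. Payload 3.4 kg.
Tool frame: the origin (TCP) lies at the very end of the fingers, on their centre line; the grasp point (between the pads) lies 19 mm behind it; z points along the fingers, y is the line along which they close (so a half turn about z gives the same grasp; the last joint's range is limited). The gripper opens to 85 mm and grips with 20 to 120 N. Pads are 22 mm wide; open, the fingers measure 114 mm over their backs; the gripper's body (76 mm by 85 mm) begins 54 mm behind the grasp point. The pads swing forward as they close: fully open they stand 13 mm farther back than shut.
Start: joints at [1.096, 0.276, 1.505, -0, 1.361, -0.121], TCP at [0.199, 0.539, 0.231] pointing down, gripper open.
Joint ranges: [-2.89, 2.89], [-0.75, 2.08], [0.22, 2.7], [-1.18, 4.32], [0.11, 2.71], [-2.7, 2.7]. Speed limits (rad/s): [2.57, 2.57, 3.14, 3.14, 3.14, 3.14].

INTERFACE

Orientations are given as a 3x3 rotation matrix whose columns are the frame's x, y, z axes.
In Python, from bench import * gives the robot as it stands.
- The arm moves only by the tool carry_out, never from a script. Its argument "plan" is a list of rows, each a list of 7 numbers: the turn, a rotation vector about the world's x, y, z scaled (see below), then the shift along the world's x, y, z scaled (see below), then the opening, from 0 (shut) to 1 (fully open). In form: [[ax, ay, az, x, y, z, grip], ...]. A call has 1 to 12 rows; each row shifts and turns the commanded pose from where the row before left it; what a row does not reach is not made up. The controller multiplies each number of a shift by 0.15 m and each number of a turn by 60 degrees. A row lasts 1/8 s, in which the tool goes at most 62.5 mm and 10.7 degrees, less where a joint would pass 70% of its speed; a pose out of reach is approached as far as the arm can. A call with a number of a shift or a turn outside -1 to 1 is refused whole. A call with a gripper value outside its range is refused whole. The fingers move at their own pace and stop on an object; "force" is the grip in N (left out, the last holds). Time passes only in rows, so rows that do not move let the fingers close. It gives the time, the measured TCP pose, the force, the opening and the grip force at its end, in the units of the state.
- get_state(): the state, without advancing time (a new reading comes with each control period).
- grab_frame(name): name is "scene" or "top"; returns a dict with "pixels" (384x512x3 uint8, red, green, blue), "fx", "fy", "cx", "cy" (pixels), "T" (4x4, takes a point from camera to world coordinates). Camera axes: x right, y down, z forward; pixel columns grow to the right and rows downward; lengths in m; the calibration is good to about 2 mm. A picture is of the moment at which its call begins. There is no depth.
- job_done(): hands the job in; it is judged then, once.
The state is a dict: "t": time; "q": joint angles; "qd": joint speeds; "tau": joint torques, N m; "tool_pos": TCP position; "eef_rot": TCP orientation; "ft_force": force on the tool from outside, world axes, zero at the start; "moment": the same for the moment, N m; "opening": finger opening in m; "grasp_force": force on a finger pad.
Only numpy, scipy, OpenCV 4.12 (cv2) and the standard library are available. Lean on these libraries where they do the work, as an engineer would, in place of code of your own. Each camera call takes 0.05 s, during which the arm holds its last target. There are 200 camera calls.

TASK

Stack four topping tubs on the round dark steel stand, in the order in which the packing line will use them: red lid at the bottom, then yellow, then green, and blue on top, each upright with its foot fully down in the ring below it, and let go of the stack. The tub with the black lid and the timer stay where they are.

Things in the scene. Friction and masses are not known exactly. Their poses are not given: they have to be found in the camera images.
- tub_red: Loose round white tub with a red lid, about 0.15 kg; round, yaw is free. Origin: centre of underside, z up. mm above it: foot 0-6, diameter 40; body 6-30, dia. 55; lid 30-46, dia. 58 (grip its sides from above); ring on lid 46-50, bore 45, outside 53: seats the foot of the next tub with 2.5 mm play all round, 46 mm above this origin.
- tub_yellow: Loose round white tub with a yellow lid, about 0.15 kg; round, yaw is free. Origin: centre of underside, z up. mm above it: foot 0-6, diameter 40; body 6-30, dia. 55; lid 30-46, dia. 58 (grip its sides from above); ring on lid 46-50, bore 45, outside 53: seats the foot of the next tub with 2.5 mm play all round, 46 mm above this origin.
- tub_green: Loose round white tub with a green lid, about 0.15 kg; round, yaw is free. Origin: centre of underside, z up. mm above it: foot 0-6, diameter 40; body 6-30, dia. 55; lid 30-46, dia. 58 (grip its sides from above); ring on lid 46-50, bore 45, outside 53: seats the foot of the next tub with 2.5 mm play all round, 46 mm above this origin.
- tub_blue: Loose round white tub with a blue lid, about 0.15 kg; round, yaw is free. Origin: centre of underside, z up. mm above it: foot 0-6, diameter 40; body 6-30, dia. 55; lid 30-46, dia. 58 (grip its sides from above); ring on lid 46-50, bore 45, outside 53: seats the foot of the next tub with 2.5 mm play all round, 46 mm above this origin.
- tub_black: Loose round white tub with a black lid, about 0.15 kg; round, yaw is free. Origin: centre of underside, z up. mm above it: foot 0-6, diameter 40; body 6-30, dia. 55; lid 30-46, dia. 58 (grip its sides from above); ring on lid 46-50, bore 45, outside 53: seats the foot of the next tub with 2.5 mm play all round, 46 mm above this origin. Stays where it is.
- stand: Flat round dark steel stand fixed to the table, diameter 80 mm, with a bright ring in its middle that seats the foot of a tub. Origin: centre of its underside, z up. The seat is 8 mm above the origin; its ring is 4 mm high (8 to 12), bore 45, outside diameter 53: the foot of a tub enters with 2.5 mm play all round.
- timer: White pocket timer lying flat among the tubs, loose, 70 x 66 x 21 mm; origin: centre of its underside, z up. Not to be disturbed.

How it is judged:
On the way, in this order (a step that is already met when the one before it is completed fails the run):
1. the red-lidded tub is seated on the stand (horizontal distance between tub_red and stand below 0.006 m and z of tub_red in the frame of stand between 0.005 and 0.011 m and angle between tub_red's own z axis and vertical below 0.08 rad), for 0.2 s.
2. the yellow-lidded tub is seated on the red-lidded tub (horizontal distance between tub_yellow and tub_red below 0.006 m and z of tub_yellow in the frame of tub_red between 0.043 and 0.049 m and angle between tub_yellow's own z axis and vertical below 0.08 rad), for 0.2 s.
3. the green-lidded tub is seated on the yellow-lidded tub (horizontal distance between tub_green and tub_yellow below 0.006 m and z of tub_green in the frame of tub_yellow between 0.043 and 0.049 m and angle between tub_green's own z axis and vertical below 0.08 rad), for 0.2 s.
4. the blue-lidded tub is seated on the green-lidded tub (horizontal distance between tub_blue and tub_green below 0.006 m and z of tub_blue in the frame of tub_green between 0.043 and 0.049 m and angle between tub_blue's own z axis and vertical below 0.08 rad), for 0.2 s.
At the end, for the whole second after the job is handed in: Red tub in the stand's ring, yellow on red, green on yellow, blue on green: each within 6 mm of centre on what is below, 3 mm of its seated height (46 mm pitch, 8 mm on the stand) and 0.08 rad of upright; released, at rest. Black-lidded tub (upright) and timer within 30 mm of their starts (all of step 1 and all of step 2 and all of step 3 and all of step 4 and linear speed of each of tub_red, tub_yellow, tub_green, tub_blue below 0.02 m/s and distance of each of tub_black, timer from where it was at the start of the episode below 0.03 m and angle between tub_black's own z axis and vertical below 0.1 rad); the robot touches nothing.
It fails at once if the black-lidded tub is moved by more than 30 mm (distance of tub_black from where it was at the start of the episode above 0.03 m).
It fails at once if the timer is moved by more than 30 mm (distance of timer from where it was at the start of the episode above 0.03 m).
It fails at once if a tub is tipped over (angle between any of tub_red, tub_yellow, tub_green, tub_blue, tub_black's own z axis and vertical above 0.7 rad).
It also fails if it takes over 102 s, if anything falls off the work surface, if the arm or the gripper's body presses on something with over 40 N, if the wrist force passes 120 N, or if a joint passes its speed limit or range.

## Working session

There is one attempt and no reset: what is moved stays moved. The work goes in short steps, Python scripts to look and compute and a tool call to move; the robot and the scene stay as the last step left them, time stands still between calls to the robot, and variables do not carry over. Pictures are saved under pics/ and viewed, at most 14 in all, crops included, and the job is handed in when it is done.

Besides the shell and the picture viewer there is one more tool, called after "Call:" in YAML: its name, and indented under it one key for each argument. carry_out: Moves the arm, as the interface text tells. Its arguments: {"type":"object","properties":{"plan":{"type":"array","items":{"type":"array","items":{"type":"number"}}},"force":{"type":"number"}},"required":["plan"]}

```bash
mkdir -p pics; python3 - <<'E'
from bench import *
import cv2,numpy as np
for n in("top","scene"):
    f=grab_frame(n);cv2.imwrite(f"pics/{n}0.png",f["pixels"][:,:,::-1]);print(n,f["fx"],f["fy"],f["cx"],f["cy"],np.round(f["T"],4).tolist())
s=get_state();print(s["t"],s["tool_pos"],np.round(s["eef_rot"],3).tolist(),s["opening"])
E
```

```text
top 389.9314322385807 389.9314322385807 249.92998118898558 190.38024397167865 [[0.0299, -0.9878, 0.153, 0.4049], [-0.9994, -0.0324, -0.0136, -0.3133], [0.0184, -0.1525, -0.9881, 0.8911], [0.0, 0.0, 0.0, 1.0]]
scene 474.48297337603213 474.48297337603213 254.28762988582523 196.52377660056757 [[0.4859, -0.5271, 0.6972, -0.1122], [-0.8739, -0.3067, 0.3771, -0.6882], [0.015, -0.7925, -0.6097, 0.6219], [0.0, 0.0, 0.0, 1.0]]
0.1 [0.19901215 0.53897258 0.23052971] [[-0.938, 0.346, -0.001], [0.346, 0.938, -0.001], [0.0, -0.002, -1.0]] 0.08570094203703256
```

View pics/top0.png

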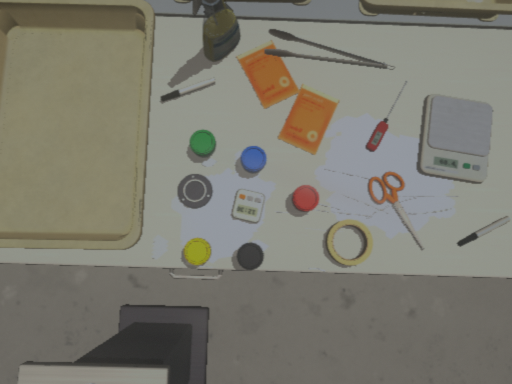

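View pics/scene0.png

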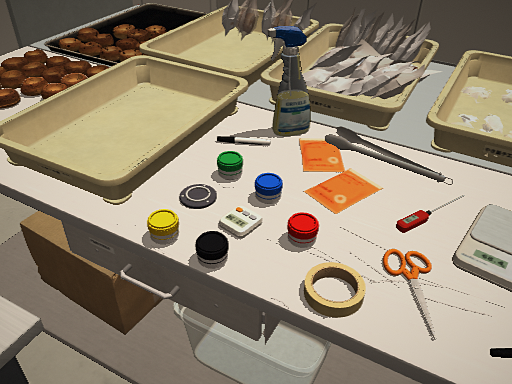

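The top view shows the green lid at (203,143), blue (254,159), red (305,198), yellow (198,251), black (250,256), the stand ring at (195,191) and the timer at (248,206). The scene view agrees, and the arm blocks nothing.

```bash
cat > h.py <<'E'
from bench import *
import cv2,numpy as np
HUE={"red":[(0,6),(172,180)],"yellow":[(24,34)],"green":[(55,85)],"blue":[(105,125)]}
def cast(f,u,v,z):
    T=f["T"];d=T[:3,:3]@[(u-f["cx"])/f["fx"],(v-f["cy"])/f["fy"],1];return (T[:3,3]+d*(z-T[2,3])/d[2])[:2]
def blobs(f,c,amin=100):
    h=cv2.cvtColor(f["pixels"],cv2.COLOR_RGB2HSV);m=0
    for a,b in HUE[c]: m=m|cv2.inRange(h,(a,130,50),(b,255,255))
    m=cv2.morphologyEx(m,cv2.MORPH_OPEN,np.ones((3,3)))
    out=[]
    for k in cv2.findContours(m,cv2.RETR_EXTERNAL,cv2.CHAIN_APPROX_NONE)[0]:
        k=cv2.convexHull(k);M=cv2.moments(k)
        if M["m00"]>amin: out.append((M["m10"]/M["m00"],M["m01"]/M["m00"],M["m00"]))
    return out
E
python3 - <<'E'
from h import *
for n in("top","scene"):
    f=grab_frame(n)
    for c in HUE:
        for u,v,a in blobs(f,c,200): print(n,c,round(u,1),round(v,1),a,np.round(cast(f,u,v,.038 if n=="top" else .040),4))
    for nm,(u,v) in ({"timer":(248,206),"black":(250,256)} if n=="top" else {"black":(212,245)}).items(): print(n,nm,cast(f,u,v,.021 if nm=="timer" else .038))
    g=cv2.cvtColor(f["pixels"],cv2.COLOR_RGB2GRAY)
    u0,v0=(195,191) if n=="top" else (198,196)
    r=24
    w=g[v0-r:v0+r,u0-r:u0+r]
    m=(w<105).astype(np.uint8)
    cs,_=cv2.findContours(m,cv2.RETR_CCOMP,cv2.CHAIN_APPROX_NONE)
    for k in cs:
        if len(k)>25:
            e=cv2.fitEllipse(k);u,v=e[0][0]+u0-r,e[0][1]+v0-r
            print(n,"stand",np.round([u,v,*e[1]],1),np.round(cast(f,u,v,.012),4),np.round(cast(f,u,v,.006),4))
    c=np.hstack([cv2.resize(f["pixels"][v0-r:v0+r,u0-r:u0+r],(400,400),interpolation=0),cv2.resize(np.dstack([m*255]*3),(400,400),interpolation=0)])
    cv2.imwrite(f"pics/st_{n}.png",c[:,:,::-1])
E
```

```text
top red 304.6 200.0 346.5 [ 0.5195 -0.4465]
top yellow 196.7 251.1 525.0 [ 0.4008 -0.2143]
top blue 253.0 155.7 290.5 [ 0.616  -0.3296]
top timer [ 0.50410251 -0.32199784]
top black [ 0.39384274 -0.32947138]
top stand [194.3 190.1  17.9  18.6] [ 0.5377 -0.1987] [ 0.5386 -0.1979]
top stand [194.5 190.7  33.3  34. ] [ 0.5362 -0.1994] [ 0.5371 -0.1986]
top stand [194.4 189.9  23.9  24.7] [ 0.538 -0.199] [ 0.5389 -0.1983]
scene red 302.6 225.9 657.0 [ 0.5201 -0.4499]
scene red 412.2 220.6 389.0 [ 0.6388 -0.6242]
scene yellow 162.7 219.1 307.5 [ 0.4054 -0.2128]
scene blue 267.9 184.7 442.0 [ 0.6027 -0.3331]
scene black [ 0.39415174 -0.33064716]
scene stand [197.7 193.   11.5  19.7] [ 0.5357 -0.2009] [ 0.5421 -0.1962]
scene stand [197.3 195.9  23.1  34.6] [ 0.5268 -0.2062] [ 0.5331 -0.2014]
```

View pics/st_top.png

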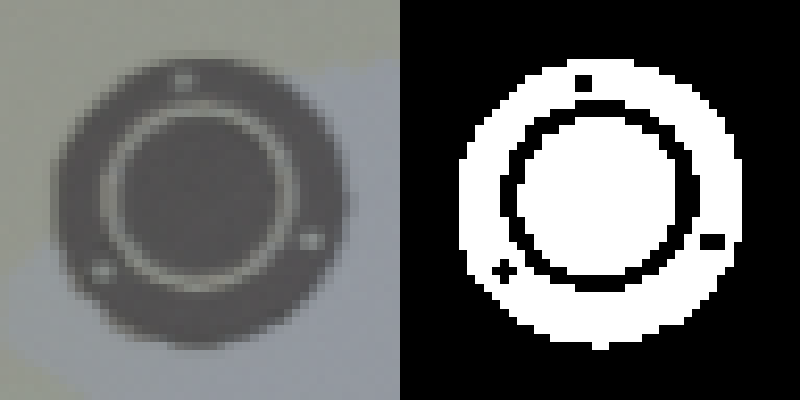

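The crop shows the stand ring centred at about (194.4,190.0) in the top image. The lid masks are incomplete, so I'm widening them.

```bash
python3 - <<'E'
import re
s=open('h.py').read()
s=re.sub(r'HUE=.*','HUE={"red":[(0,9),(165,180)],"yellow":[(22,36)],"green":[(45,95)],"blue":[(98,130)]}',s)
s=s.replace("(a,130,50)","(a,110,25)")
open('h.py','w').write(s)
E
python3 - <<'E'
from h import *
f=grab_frame("top");P=f["pixels"];h=cv2.cvtColor(P,cv2.COLOR_RGB2HSV);C=[]
for c,(u0,v0) in dict(red=(305,198),yellow=(198,251),green=(203,143),blue=(254,159)).items():
    for u,v,a in blobs(f,c):
        if abs(u-u0)+abs(v-v0)<15: print(c,round(u,1),round(v,1),a,np.round(cast(f,u,v,.038),4))
    w=P[v0-20:v0+20,u0-20:u0+20].copy();m=np.zeros(w.shape[:2],np.uint8)
    for a,b in HUE[c]: m|=cv2.inRange(h[v0-20:v0+20,u0-20:u0+20],(a,110,25),(b,255,255))
    C.append(np.vstack([w,np.dstack([m]*3)]))
cv2.imwrite("pics/lids.png",cv2.resize(np.hstack(C),None,fx=5,fy=5,interpolation=0)[:,:,::-1])
E
```

```text
red 305.0 198.7 446.5 [ 0.5225 -0.4475]
yellow 196.9 251.1 538.5 [ 0.4008 -0.2146]
green 201.8 141.6 350.0 [ 0.6447 -0.2132]
blue 253.4 157.2 414.5 [ 0.6127 -0.3305]
```

View pics/lids.png

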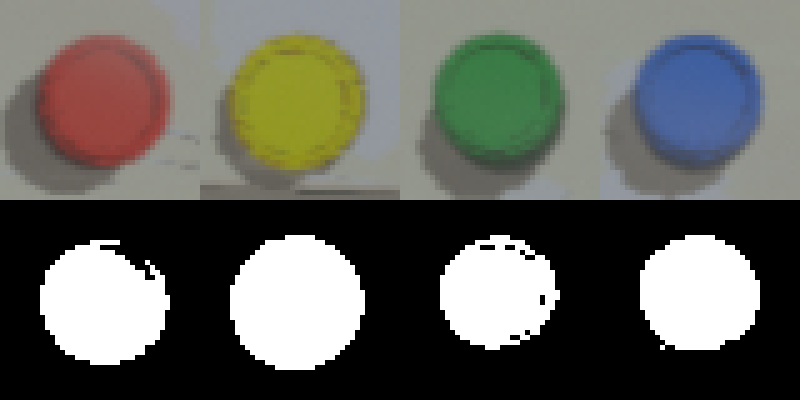

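Green and blue lose their shaded lower edge in the masks, so I'll use a lower saturation limit next time. I'm starting the transit to red now.

Call:
carry_out:
  plan:
    - [0,0,0,0.108,-0.329,0,1]
    - [0,0,0,0.108,-0.329,0,1]
    - [0,0,0,0.108,-0.329,0,1]
    - [0,0,0,0.108,-0.329,0,1]
    - [0,0,0,0.108,-0.329,0,1]
    - [0,0,0,0.108,-0.329,0,1]
    - [0,0,0,0.108,-0.329,0,1]
    - [0,0,0,0.108,-0.329,0,1]
    - [0,0,0,0.108,-0.329,0,1]
    - [0,0,0,0.108,-0.329,0,1]

```text
t: 1.5
tool_pos: [0.3615, 0.0443, 0.2316]
eef_rot: [[-0.938, 0.347, 0.001], [0.347, 0.938, 0.0], [-0.001, 0.001, -1.0]]
ft_force: [2.0, -0.8, -0.3]
opening: 0.0854
grasp_force: 0.0
```

```bash
sed -i 's/(a,110,25)/(a,65,25)/' h.py; cat > m.py <<'E'
from h import *
import sys
f=grab_frame("top")
P0=dict(red=(305,198),yellow=(198,251),green=(203,143),blue=(254,159))
for c in sys.argv[1:]:
    for u,v,a in blobs(f,c,200):
        if np.hypot(u-P0[c][0],v-P0[c][1])<15: print(c,round(u,1),round(v,1),a,np.round(cast(f,u,v,.038),4))
s=get_state();print(s["t"],np.round(s["tool_pos"],4),np.round(s["eef_rot"][:,1:],3).tolist(),np.round(s["q"],2),np.round(s["ft_force"],1),s["opening"])
E
python3 m.py red yellow green blue
```

```text
red 305.2 197.9 534.5 [ 0.5244 -0.4478]
yellow 196.7 251.3 581.5 [ 0.4004 -0.2142]
green 202.1 141.9 471.0 [ 0.644 -0.214]
blue 253.1 158.1 490.0 [ 0.6104 -0.3299]
1.55 [0.364  0.0381 0.2317] [[0.351, 0.003], [0.936, -0.007], [-0.006, -1.0]] [-0.08 -0.05  1.89 -0.01  1.3  -1.29] [ 2.2 -4.5  0.3] 0.08555311597641756
```

Call:
carry_out:
  plan:
    - [0,0,0,0.108,-0.329,0,1]
    - [0,0,0,0.108,-0.329,0,1]
    - [0,0,0,0.108,-0.329,0,1]
    - [0,0,0,0.108,-0.329,0,1]
    - [0,0,0,0.108,-0.329,0,1]
    - [0,0,0,0.108,-0.329,0,1]
    - [0,0,0,0.108,-0.329,0,1]
    - [0,0,0,0.108,-0.329,0,1]
    - [0,0,0,0.108,-0.329,0,1]
    - [0,0,0,0.108,-0.329,0,1]
    - [0,0,0,0,0,0,1]
    - [0,0,0,0,0,0,1]

```text
t: 3.05
tool_pos: [0.523, -0.4468, 0.2306]
eef_rot: [[-0.938, 0.347, -0.001], [0.347, 0.938, 0.002], [0.002, 0.001, -1.0]]
ft_force: [0.9, -0.2, -0.2]
opening: 0.0855
grasp_force: 0.0
```

Call:
carry_out:
  plan:
    - [0,0,0,0.005,-0.006,-0.2,1]
    - [0,0,0,0,0,-0.3,1]
    - [0,0,0,0,0,-0.3,1]
    - [0,0,0,0,0,-0.3,1]
    - [0,0,0,0,0,-0.2,1]
    - [0,0,0,0,0,-0.144,1]
    - [0,0,0,0,0,0,1]
    - [0,0,0,0,0,0,0.5]
    - [0,0,0,0,0,0,0.5]
    - [0,0,0,0,0,0,0.5]
    - [0,0,0,0,0,0,0.5]
    - [0,0,0,0,0,0,0.5]
  force: 40

```text
t: 4.55
tool_pos: [0.525, -0.449, 0.017]
eef_rot: [[-0.938, 0.347, 0.003], [0.347, 0.938, -0.002], [-0.003, -0.001, -1.0]]
ft_force: [0.8, 1.4, 7.0]
opening: 0.0559
grasp_force: 43.0
```

```bash
python3 - <<'E'
from h import *
s=get_state();print(s["t"],s["tool_pos"],s["opening"],s["grasp_force"],s["ft_force"],s["moment"])
f=grab_frame("scene");cv2.imwrite("pics/g1.png",cv2.resize(f["pixels"][130:300,200:400],None,fx=3,fy=3)[:,:,::-1])
E
```

```text
4.55 [ 0.52502095 -0.44900376  0.01697222] 0.05594018675791545 42.955219745635986 [0.80739974 1.37933561 7.01898105] [ 0.18993278 -0.01744225  0.0624502 ]
```

View pics/g1.png

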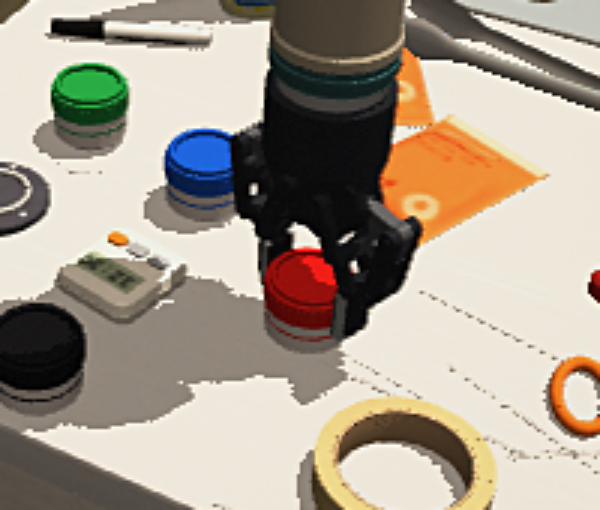

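The fingers hold the red tub upright, with the tip at the lower edge of the lid. Lifting it to check.

Call:
carry_out:
  plan:
    - [0,0,0,0,0,0.05,0.5]
    - [0,0,0,0,0,0.15,0.5]
    - [0,0,0,0,0,0.2,0.5]
    - [0,0,0,0,0,0.2,0.5]
    - [0,0,0,0,0,0,0.5]
    - [0,0,0,0,0,0,0.5]

```text
t: 5.35
tool_pos: [0.5233, -0.4479, 0.1036]
eef_rot: [[-0.938, 0.347, -0.001], [0.347, 0.938, 0.002], [0.002, 0.001, -1.0]]
ft_force: [0.6, -0.5, -2.1]
opening: 0.0558
grasp_force: 42.8
```

```bash
python3 - <<'E'
from h import *
s=get_state();print(s["t"],s["tool_pos"],s["opening"],s["grasp_force"],s["ft_force"],s["moment"])
f=grab_frame("scene");a=f["pixels"][100:280,200:400]
g=grab_frame("top");b=g["pixels"][100:280,210:410]
cv2.imwrite("pics/g2.png",cv2.resize(np.hstack([a,b]),None,fx=2,fy=2)[:,:,::-1])
print(blobs(f,"red",60),blobs(g,"red",60))
E
```

```text
5.35 [ 0.52326571 -0.44786844  0.10355146] 0.05581340572756803 42.84838378429413 [ 0.56801479 -0.5310881  -2.08511342] [ 0.02166293 -0.04070527  0.01623129]
[(411.88752556237216, 220.72760736196318, 407.5), (302.75885328836426, 188.6478358628443, 593.0)] [(306.54852320675104, 200.17974683544304, 197.5)]
```

View pics/g2.png

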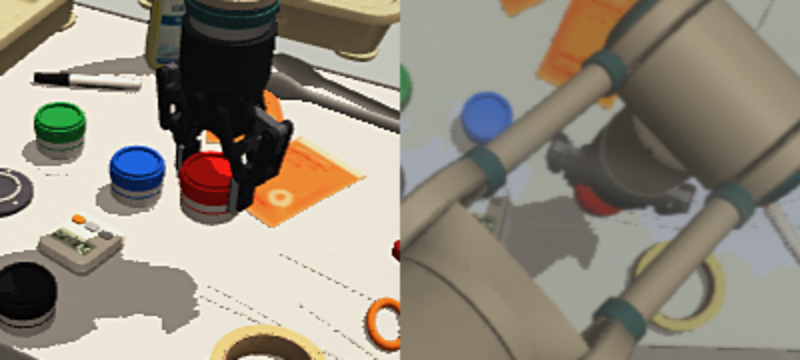

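Call:
carry_out:
  plan:
    - [0,0,0,0.019,0.2,0,0.5]
    - [0,0,0,0.019,0.33,0,0.5]
    - [0,0,0,0.019,0.33,0,0.5]
    - [0,0,0,0.019,0.33,0,0.5]
    - [0,0,0,0.019,0.33,0,0.5]
    - [0,0,0,0,0.139,0,0.5]
    - [0,0,0,0,0,0,0.5]
    - [0,0,0,0,0,0,0.5]

```text
t: 6.45
tool_pos: [0.5385, -0.201, 0.1045]
eef_rot: [[-0.938, 0.347, 0.0], [0.347, 0.938, -0.001], [-0.001, -0.001, -1.0]]
ft_force: [-0.2, -0.6, -2.2]
opening: 0.0563
grasp_force: 43.0
```

Call:
carry_out:
  plan:
    - [0,0,0,0,0,-0.2,0.5]
    - [0,0,0,0,0,-0.2,0.5]
    - [0,0,0,0,0,-0.06,0.5]
    - [0,0,0,0,0,0,0.5]
    - [0,0,0,0,0,0,0.5]

```text
t: 7.08
tool_pos: [0.5392, -0.2006, 0.0368]
eef_rot: [[-0.938, 0.347, 0.002], [0.347, 0.938, -0.001], [-0.002, -0.0, -1.0]]
ft_force: [0.7, 0.4, -1.4]
opening: 0.0563
grasp_force: 43.0
```

```bash
python3 - <<'E'
from h import *
for i in range(3):
    s=get_state();print(s["t"],s["tool_pos"],s["ft_force"])
    f=grab_frame("scene")
cv2.imwrite("pics/g3.png",cv2.resize(f["pixels"][110:240,130:290],None,fx=4,fy=4)[:,:,::-1])
E
```

```text
7.075 [ 0.53918482 -0.20059812  0.03675678] [ 0.7384018   0.38032523 -1.35638668]
7.125 [ 0.53921051 -0.2004183   0.03692247] [ 0.09549934 -0.66466411 -1.02666302]
7.175 [ 0.53910239 -0.20024468  0.03690151] [ 0.08182382  0.42883053 -1.41686464]
```

View pics/g3.png

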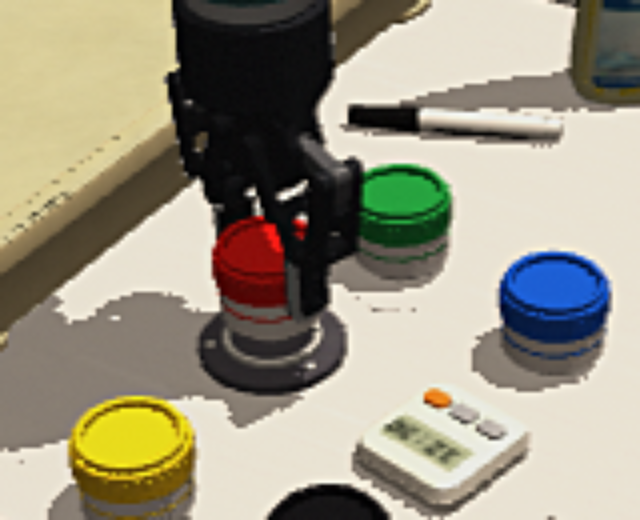

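The tub is over the stand ring: the disc is centred at crop column 272, the foot at about 270, roughly 12 mm up. Lowering and releasing.

Call:
carry_out:
  plan:
    - [0,0,0,-0.011,0.008,-0.02,0.5]
    - [0,0,0,0,0,-0.03,0.5]
    - [0,0,0,0,0,-0.03,0.5]
    - [0,0,0,0,0,0,0.5]
    - [0,0,0,0,0,0,0.5]

```text
t: 7.85
tool_pos: [0.5365, -0.1983, 0.0249]
eef_rot: [[-0.938, 0.346, 0.0], [0.346, 0.938, -0.0], [-0.0, 0.0, -1.0]]
ft_force: [-2.1, 0.7, 9.3]
opening: 0.0561
grasp_force: 43.8
```

Contact came at the expected seated height, so I'm opening and lifting.

Call:
carry_out:
  plan:
    - [0,0,0,0,0,0.01,0.5]
    - [0,0,0,0,0,0,1]
    - [0,0,0,0,0,0,1]
    - [0,0,0,0,0,0,1]
    - [0,0,0,0,0,0,1]
    - [0,0,0,0,0,0.1,1]
    - [0,0,0,0,0,0.2,1]
    - [0,0,0,0,0,0.3,1]
    - [0,0,0,-0.2,0,0.3,1]
    - [0,0,0,-0.4,0,0,1]
    - [0,0,0,-0.3,0,0,1]
    - [0,0,0,0,0,0,1]

```text
t: 9.35
tool_pos: [0.3986, -0.1976, 0.1613]
eef_rot: [[-0.937, 0.348, -0.001], [0.348, 0.937, 0.0], [0.001, -0.0, -1.0]]
ft_force: [1.5, 0.6, -0.1]
opening: 0.0852
grasp_force: 0.0
```

```bash
cat > st.py <<'E'
# centre and height of the lid of colour c, by two views; argument: colour, nominal lid-mid height
from h import *
import sys
c,z=sys.argv[1],float(sys.argv[2])
for n in("top","scene"):
    f=grab_frame(n)
    for u,v,a in blobs(f,c,150): print(n,round(u,1),round(v,1),a,np.round(cast(f,u,v,z+(.0 if n=="top" else .001)),4))
    cv2.imwrite(f"pics/s_{c}_{n}.png",f["pixels"][:,:,::-1])
s=get_state();print(s["t"],np.round(s["tool_pos"],4),s["opening"],np.round(s["q"],2))
E
python3 st.py red .046; python3 m.py yellow
```

```text
top 191.7 188.2 573.5 [ 0.5364 -0.1973]
scene 412.1 220.7 403.0 [ 0.6293 -0.6249]
scene 195.6 180.0 525.0 [ 0.5331 -0.2001]
9.45 [ 0.4023 -0.199   0.1615] 0.08540831112355521 [-0.61  0.14  1.87  0.    1.13 -1.83]
yellow 200.6 245.7 240.0 [ 0.4127 -0.2221]
9.5 [ 0.4029 -0.1991  0.1612] [[0.347, 0.003], [0.938, -0.001], [-0.0, -1.0]] [-0.61  0.14  1.87  0.    1.13 -1.83] [-0.2 -0.4  0.4] 0.0854197193077295
```

Red reads (0.536,-0.197), seated within 2 mm of the stand centre. Next is yellow.

Call:
carry_out:
  plan:
    - [0,0,0,-0.015,-0.101,0,1]
    - [0,0,0,0,0,-0.2,1]
    - [0,0,0,0,0,-0.3,1]
    - [0,0,0,0,0,-0.25,1]
    - [0,0,0,0,0,-0.15,1]
    - [0,0,0,0,0,-0.04,1]
    - [0,0,0,0,0,0,1]
    - [0,0,0,0,0,0,1]

```text
t: 10.5
tool_pos: [0.4003, -0.2144, 0.0201]
eef_rot: [[-0.938, 0.346, 0.002], [0.346, 0.938, -0.001], [-0.002, -0.001, -1.0]]
ft_force: [0.8, -0.5, 0.4]
opening: 0.0854
grasp_force: 0.0
```

Call:
carry_out:
  plan:
    - [0,0,0,0,0,-0.027,1]
    - [0,0,0,0,0,0,0.5]
    - [0,0,0,0,0,0,0.5]
    - [0,0,0,0,0,0,0.5]
    - [0,0,0,0,0,0,0.5]
    - [0,0,0,0,0,0,0.5]

```text
t: 11.25
tool_pos: [0.3994, -0.2137, 0.0157]
eef_rot: [[-0.938, 0.346, 0.0], [0.346, 0.938, -0.0], [-0.001, -0.0, -1.0]]
ft_force: [-1.4, 0.6, 5.6]
opening: 0.0565
grasp_force: 41.8
```

Call:
carry_out:
  plan:
    - [0,0,0,0,0,0.1,0.5]
    - [0,0,0,0,0,0.3,0.5]
    - [0,0,0,0,0,0.3,0.5]
    - [0,0,0,0,0,0.1,0.5]
    - [0,0,0,0.2,0.026,0,0.5]
    - [0,0,0,0.3,0.026,0,0.5]
    - [0,0,0,0.3,0.026,0,0.5]
    - [0,0,0,0.117,0.026,0,0.5]
    - [0,0,0,0,0,0,0.5]
    - [0,0,0,0,0,-0.2,0.5]
    - [0,0,0,0,0,0,0.5]
    - [0,0,0,0,0,0,0.5]

```text
t: 12.75
tool_pos: [0.5361, -0.1983, 0.1058]
eef_rot: [[-0.938, 0.347, -0.0], [0.347, 0.938, -0.0], [0.0, -0.0, -1.0]]
ft_force: [0.5, -0.4, -0.8]
opening: 0.0561
grasp_force: 43.0
```

```bash
python3 - <<'E'
from h import *
for i in range(2):
    s=get_state();print(s["t"],s["tool_pos"],s["opening"],s["ft_force"])
    f=grab_frame("scene")
cv2.imwrite("pics/y3.png",cv2.resize(f["pixels"][90:220,130:290],None,fx=4,fy=4)[:,:,::-1])
E
```

```text
12.75 [ 0.53607005 -0.19825404  0.10582014] 0.05610495029599508 [ 0.49104626 -0.38597602 -0.76363768]
12.8 [ 0.53668191 -0.19842165  0.10623254] 0.05618762691275441 [ 0.64350259  0.01519038 -1.09782092]
```

View pics/y3.png

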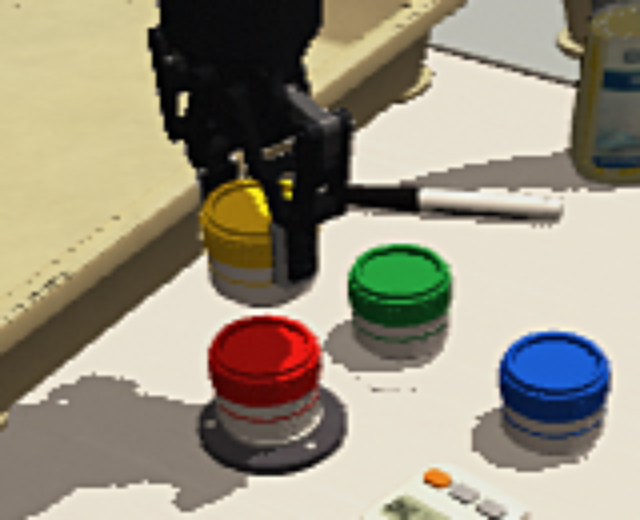

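The red tub sits upright in the ring (columns 209-321), and yellow hangs straight above it with its left edge at 208. Lowering.

Call:
carry_out:
  plan:
    - [0,0,0,0.002,0,-0.1,0.5]
    - [0,0,0,0,0,-0.07,0.5]
    - [0,0,0,0,0,-0.04,0.5]
    - [0,0,0,0,0,-0.03,0.5]
    - [0,0,0,0,0,0,0.5]
    - [0,0,0,0,0,0,0.5]

```text
t: 13.6
tool_pos: [0.5372, -0.1979, 0.0699]
eef_rot: [[-0.938, 0.346, 0.0], [0.346, 0.938, 0.0], [-0.0, 0.0, -1.0]]
ft_force: [-1.7, 0.7, 5.5]
opening: 0.0561
grasp_force: 43.5
```

Seated by height, with about 6 N of contact. Releasing and going up, then towards the robot for a clear view.

Call:
carry_out:
  plan:
    - [0,0,0,0,0,0.005,0.5]
    - [0,0,0,0,0,0,1]
    - [0,0,0,0,0,0,1]
    - [0,0,0,0,0,0,1]
    - [0,0,0,0,0,0,1]
    - [0,0,0,0,0,0.1,1]
    - [0,0,0,0,0,0.3,1]
    - [0,0,0,0,0,0.3,1]
    - [0,0,0,-0.2,0.1,0.1,1]
    - [0,0,0,-0.4,0.1,0,1]
    - [0,0,0,-0.35,0,0,1]
    - [0,0,0,0,0,0,1]

```text
t: 15.1
tool_pos: [0.3912, -0.1668, 0.1909]
eef_rot: [[-0.938, 0.348, -0.001], [0.348, 0.938, 0.0], [0.001, -0.0, -1.0]]
ft_force: [0.5, -0.9, -0.2]
opening: 0.0856
grasp_force: 0.0
```

```bash
python3 st.py yellow .092; python3 m.py green
```

```text
top 349.1 242.0 1582.0 [ 0.4286 -0.5299]
top 189.1 183.6 622.5 [ 0.5388 -0.1977]
top 219.5 22.7 534.0 [ 0.9027 -0.2455]
top 87.2 24.3 3819.5 [0.8867 0.0449]
top 62.6 7.0 213.5 [0.9259 0.1028]
scene 195.2 157.6 255.5 [ 0.5458 -0.1936]
scene 290.0 113.2 1315.0 [ 0.8188 -0.2768]
scene 382.7 95.8 853.5 [ 1.025  -0.4394]
scene 43.5 101.3 341.5 [0.5669 0.2682]
scene 125.8 123.9 12873.0 [0.582  0.0215]
scene 272.3 71.4 249.0 [ 1.0176 -0.1265]
scene 475.4 99.0 4960.5 [ 1.1293 -0.6486]
scene 430.2 50.7 163.0 [ 1.4128 -0.4719]
scene 231.4 49.9 2685.0 [1.0984 0.0558]
15.2 [ 0.3954 -0.1685  0.1913] 0.08579484009236814 [-0.57  0.08  1.86  0.    1.2  -1.78]
green 202.1 141.9 473.0 [ 0.644 -0.214]
15.25 [ 0.396  -0.1686  0.191 ] [[0.347, 0.003], [0.938, -0.001], [-0.0, -1.0]] [-0.56  0.08  1.86  0.    1.2  -1.78] [ 0.4  0.2 -0.3] 0.08527210943440355
```

Yellow reads (0.539,-0.198), seated on red. Next is green.

Call:
carry_out:
  plan:
    - [0,0,0,0.25,-0.05,0,1]
    - [0,0,0,0.35,-0.06,0,1]
    - [0,0,0,0.35,-0.06,0,1]
    - [0,0,0,0.35,-0.06,0,1]
    - [0,0,0,0.25,-0.05,0,1]
    - [0,0,0,0.097,-0.023,0,1]
    - [0,0,0,0,0,-0.3,1]
    - [0,0,0,0,0,-0.4,1]
    - [0,0,0,0,0,-0.3,1]
    - [0,0,0,0,0,-0.13,1]
    - [0,0,0,0,0,0,1]
    - [0,0,0,0,0,0,1]

```text
t: 16.75
tool_pos: [0.6427, -0.2138, 0.0216]
eef_rot: [[-0.938, 0.346, 0.002], [0.346, 0.938, -0.001], [-0.002, -0.0, -1.0]]
ft_force: [0.4, -0.1, 0.6]
opening: 0.0854
grasp_force: 0.0
```

Call:
carry_out:
  plan:
    - [0,0,0,0,0,-0.035,1]
    - [0,0,0,0,0,0,0.5]
    - [0,0,0,0,0,0,0.5]
    - [0,0,0,0,0,0,0.5]
    - [0,0,0,0,0,0,0.5]
    - [0,0,0,0,0,0,0.5]

```text
t: 17.5
tool_pos: [0.6422, -0.2137, 0.016]
eef_rot: [[-0.938, 0.346, 0.001], [0.346, 0.938, -0.001], [-0.001, -0.0, -1.0]]
ft_force: [-0.1, 0.2, 5.9]
opening: 0.0561
grasp_force: 42.8
```

Call:
carry_out:
  plan:
    - [0,0,0,0,0,0.1,0.5]
    - [0,0,0,0,0,0.35,0.5]
    - [0,0,0,0,0,0.35,0.5]
    - [0,0,0,0,0,0.23,0.5]
    - [0,0,0,0,0,0,0.5]
    - [0,0,0,-0.2,0.035,0,0.5]
    - [0,0,0,-0.3,0.035,0,0.5]
    - [0,0,0,-0.197,0.035,0,0.5]
    - [0,0,0,0,0,0,0.5]
    - [0,0,0,0,0,-0.1,0.5]
    - [0,0,0,0,0,-0.1,0.5]
    - [0,0,0,0,0,0,0.5]

```text
t: 19.0
tool_pos: [0.5363, -0.1971, 0.1369]
eef_rot: [[-0.938, 0.346, -0.004], [0.346, 0.938, 0.002], [0.005, 0.001, -1.0]]
ft_force: [-0.7, 0.8, -1.4]
opening: 0.0561
grasp_force: 43.0
```

```bash
python3 - <<'E'
from h import *
for i in range(4):
    f=grab_frame("scene")
    s=get_state();print(s["t"],s["tool_pos"],s["opening"],s["ft_force"])
cv2.imwrite("pics/gr3.png",cv2.resize(f["pixels"][70:220,130:290],None,fx=4,fy=4)[:,:,::-1])
E
```

```text
19.05 [ 0.53698117 -0.19738162  0.13799571] 0.05613669734540099 [ 0.25462558 -0.77357627 -0.20859623]
19.1 [ 0.53741842 -0.19767058  0.13884253] 0.056255034771704404 [ 0.2996886  -0.11542877 -0.63826677]
19.15 [ 0.53764999 -0.19779091  0.13937145] 0.05619244183338302 [ 0.13409832  0.11183603 -0.7679794 ]
19.2 [ 0.53774491 -0.19790012  0.1397514 ] 0.05623232661540567 [ 0.12931329 -0.25284764 -1.9451351 ]
```

View pics/gr3.png

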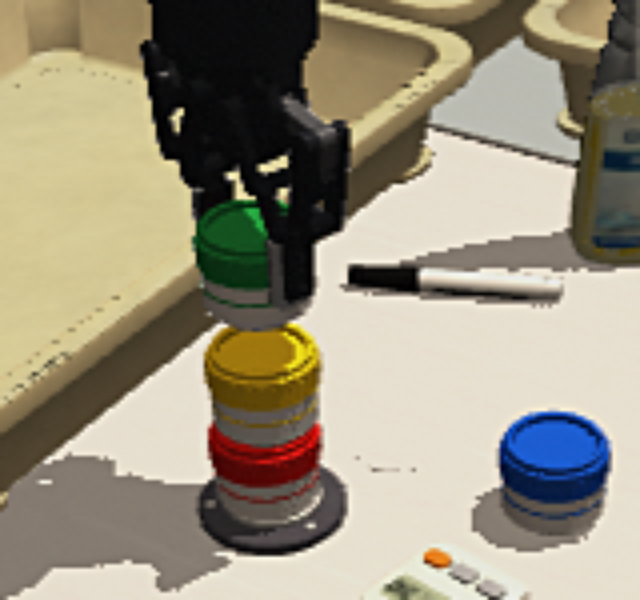

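Red and yellow are stacked upright (columns 209-322 and 205-321), and green is above them at about 200-316, following the same perspective drift. Lowering.

Call:
carry_out:
  plan:
    - [0,0,0,0,0,-0.06,0.5]
    - [0,0,0,0,0,-0.05,0.5]
    - [0,0,0,0,0,-0.03,0.5]
    - [0,0,0,0,0,-0.025,0.5]
    - [0,0,0,0,0,0,0.5]
    - [0,0,0,0,0,0,0.5]

```text
t: 19.95
tool_pos: [0.5377, -0.1979, 0.1161]
eef_rot: [[-0.938, 0.346, 0.002], [0.346, 0.938, -0.001], [-0.002, 0.0, -1.0]]
ft_force: [-1.3, 1.2, 6.5]
opening: 0.056
grasp_force: 43.4
```

Call:
carry_out:
  plan:
    - [0,0,0,0,0,0.005,0.5]
    - [0,0,0,0,0,0,1]
    - [0,0,0,0,0,0,1]
    - [0,0,0,0,0,0,1]
    - [0,0,0,0,0,0,1]
    - [0,0,0,0,0,0.1,1]
    - [0,0,0,0,0,0.3,1]
    - [0,0,0,0,0,0.3,1]
    - [0,0,0,-0.2,0.1,0.1,1]
    - [0,0,0,-0.4,0.1,0,1]
    - [0,0,0,-0.35,0,0,1]
    - [0,0,0,0,0,0,1]

```text
t: 21.45
tool_pos: [0.3915, -0.1667, 0.2369]
eef_rot: [[-0.938, 0.348, -0.0], [0.348, 0.938, -0.001], [-0.0, -0.001, -1.0]]
ft_force: [0.8, -0.1, 0.3]
opening: 0.0851
grasp_force: 0.0
```

```bash
python3 st.py green .138; python3 m.py blue
```

```text
top 40.7 363.8 491.0 [0.1913 0.0458]
top 96.2 309.3 222.0 [ 0.2892 -0.0454]
top 186.0 179.5 664.0 [ 0.5391 -0.1979]
scene 193.7 141.2 542.5 [ 0.5357 -0.2004]
21.55 [ 0.3953 -0.1681  0.2371] 0.08539610816608802 [-0.56  0.05  1.78  0.    1.31 -1.78]
blue 253.1 158.1 490.0 [ 0.6104 -0.3299]
21.6 [ 0.3959 -0.1682  0.2368] [[0.347, 0.003], [0.938, -0.001], [-0.0, -1.0]] [-0.56  0.05  1.78  0.    1.31 -1.78] [-0.3 -1.1  0.1] 0.08529884991120655
```

Green reads (0.539,-0.198), seated. Next is blue.

Call:
carry_out:
  plan:
    - [0,0,0,0.2,-0.15,0,1]
    - [0,0,0,0.3,-0.23,0,1]
    - [0,0,0,0.3,-0.23,0,1]
    - [0,0,0,0.3,-0.23,0,1]
    - [0,0,0,0.2,-0.15,0,1]
    - [0,0,0,0.123,-0.09,0,1]
    - [0,0,0,0,0,-0.3,1]
    - [0,0,0,0,0,-0.4,1]
    - [0,0,0,0,0,-0.4,1]
    - [0,0,0,0,0,-0.24,1]
    - [0,0,0,0,0,-0.095,1]
    - [0,0,0,0,0,0,1]

```text
t: 23.1
tool_pos: [0.6089, -0.3297, 0.0196]
eef_rot: [[-0.938, 0.346, -0.001], [0.346, 0.938, 0.001], [0.001, 0.0, -1.0]]
ft_force: [0.4, -0.3, -0.3]
opening: 0.0854
grasp_force: 0.0
```

Call:
carry_out:
  plan:
    - [0,0,0,0,0,0,1]
    - [0,0,0,0,0,0,1]

```text
t: 23.35
tool_pos: [0.6094, -0.3305, 0.0225]
eef_rot: [[-0.938, 0.346, 0.003], [0.346, 0.938, -0.002], [-0.004, -0.001, -1.0]]
ft_force: [-0.0, -0.3, -1.1]
opening: 0.0853
grasp_force: 0.0
```

Call:
carry_out:
  plan:
    - [0,0,0,0,0,-0.038,1]
    - [0,0,0,0,0,0,0.5]
    - [0,0,0,0,0,0,0.5]
    - [0,0,0,0,0,0,0.5]
    - [0,0,0,0,0,0,0.5]
    - [0,0,0,0,0,0,0.5]

```text
t: 24.1
tool_pos: [0.6083, -0.3299, 0.0151]
eef_rot: [[-0.938, 0.347, 0.0], [0.347, 0.938, -0.0], [-0.001, -0.0, -1.0]]
ft_force: [-0.1, -0.9, 2.4]
opening: 0.0564
grasp_force: 42.8
```

Call:
carry_out:
  plan:
    - [0,0,0,0,0,0.1,0.5]
    - [0,0,0,0,0,0.35,0.5]
    - [0,0,0,0,0,0.4,0.5]
    - [0,0,0,0,0,0.4,0.5]
    - [0,0,0,0,0,0.18,0.5]
    - [0,0,0,0,0,0,0.5]
    - [0,0,0,-0.1,0.18,0,0.5]
    - [0,0,0,-0.16,0.3,0,0.5]
    - [0,0,0,-0.15,0.28,0,0.5]
    - [0,0,0,-0.063,0.12,0,0.5]
    - [0,0,0,0,0,0,0.5]
    - [0,0,0,0,0,0,0.5]

```text
t: 25.6
tool_pos: [0.5379, -0.1988, 0.2287]
eef_rot: [[-0.938, 0.347, 0.0], [0.347, 0.938, -0.001], [-0.0, -0.001, -1.0]]
ft_force: [0.0, -1.1, -1.3]
opening: 0.0564
grasp_force: 43.3
```

Call:
carry_out:
  plan:
    - [0,0,0,0,0,-0.15,0.5]
    - [0,0,0,0,0,-0.12,0.5]
    - [0,0,0,0,0,0,0.5]
    - [0,0,0,0,0,0,0.5]
    - [0,0,0,0,0,0,0.5]

```text
t: 26.22
tool_pos: [0.5379, -0.1984, 0.1896]
eef_rot: [[-0.938, 0.347, 0.002], [0.347, 0.938, -0.001], [-0.002, -0.0, -1.0]]
ft_force: [0.2, -0.1, -0.6]
opening: 0.0561
grasp_force: 43.3
```

```bash
python3 - <<'E'
from h import *
f=grab_frame("scene")
s=get_state();print(s["t"],s["tool_pos"],s["opening"],s["ft_force"])
cv2.imwrite("pics/b3.png",cv2.resize(f["pixels"][60:210,130:290],None,fx=4,fy=4)[:,:,::-1])
E
```

```text
26.275 [ 0.53778683 -0.1982194   0.18954883] 0.05590266764274407 [-0.01869066  0.44472271 -1.14230434]
```

View pics/b3.png

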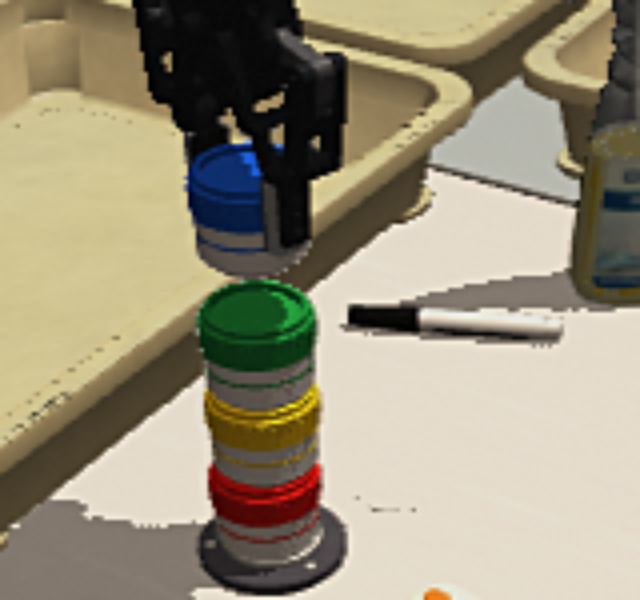

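Three tubs are stacked straight (green at columns 198-316), and blue is aligned above at 195-311. Lowering.

Call:
carry_out:
  plan:
    - [0,0,0,0,0,-0.07,0.5]
    - [0,0,0,0,0,-0.06,0.5]
    - [0,0,0,0,0,-0.04,0.5]
    - [0,0,0,0,0,-0.02,0.5]
    - [0,0,0,0,0,0,0.5]
    - [0,0,0,0,0,0,0.5]

```text
t: 27.02
tool_pos: [0.5375, -0.1978, 0.161]
eef_rot: [[-0.938, 0.347, 0.001], [0.347, 0.938, -0.0], [-0.001, 0.0, -1.0]]
ft_force: [-0.7, 0.1, 4.9]
opening: 0.0563
grasp_force: 43.7
```

Call:
carry_out:
  plan:
    - [0,0,0,0,0,0,0.5]
    - [0,0,0,0,0,0,1]
    - [0,0,0,0,0,0,1]
    - [0,0,0,0,0,0,1]
    - [0,0,0,0,0,0,1]
    - [0,0,0,0,0,0.1,1]
    - [0,0,0,0,0,0.3,1]
    - [0,0,0,0,0,0.3,1]
    - [0,0,0,-0.2,0.1,0.1,1]
    - [0,0,0,-0.4,0.1,0,1]
    - [0,0,0,-0.35,0,0,1]
    - [0,0,0,0,0,0,1]

```text
t: 28.52
tool_pos: [0.3916, -0.1668, 0.2817]
eef_rot: [[-0.938, 0.348, 0.001], [0.348, 0.938, -0.001], [-0.001, -0.001, -1.0]]
ft_force: [0.6, 0.2, 0.3]
opening: 0.0853
grasp_force: 0.0
```

```bash
python3 st.py blue .184; python3 - <<'E'
import cv2;i=cv2.imread("pics/s_blue_scene.png");cv2.imwrite("pics/fin.png",cv2.resize(i[60:270,120:320],None,fx=2.8,fy=2.8))
E
```

```text
top 182.4 175.3 783.5 [ 0.5385 -0.198 ]
scene 192.2 120.2 569.5 [ 0.5362 -0.2001]
scene 290.1 35.5 473.0 [ 1.062 -0.154]
28.625 [ 0.3952 -0.168   0.2816] 0.08522775674582334 [-0.56  0.02  1.69  0.    1.42 -1.78]
```

View pics/fin.png

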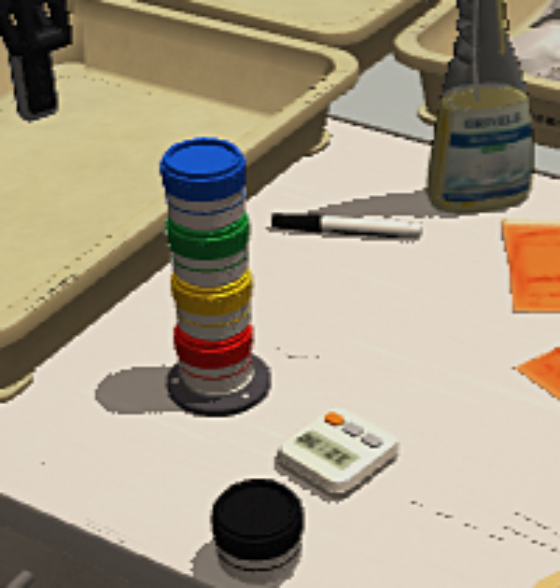

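The four tubs stand straight on the stand (crop columns 165-250, blue on top). The black tub at (257,520) and the timer at (340,452) haven't moved, and the gripper is clear.

```bash
python3 -c "
from bench import *
print(job_done())"
```

```text
the job is handed in; nothing more can be done
None
```

I stacked red, yellow, green and blue on the stand, released them and handed the job in at about 29 s; the last picture shows the stack straight and the black tub and timer untouched, but the hand-in call returned no verdict.

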